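# Fish the red cutter out from beside the potter's wheel

### The arm

A 6-joint arm with a two-finger parallel gripper is mounted at the origin on the work surface. World frame = base frame: x ahead of the robot, y to its left, z up, the work surface at z = 0. Lengths are in m, angles in rad, forces in N, time in s.
With the tool pointing down it reaches from about 0.275 to 0.75 m from the base axis. Payload 10.2 kg.
Tool frame: the origin (TCP) lies at the very end of the fingers, on their centre line; the grasp point (between the pads) lies 19 mm behind it; z points along the fingers, y is the line along which they close (so a half turn about z gives the same grasp; the last joint's range is limited). The gripper opens to 85 mm and grips with 20 to 120 N. Pads are 22 mm wide; open, the fingers measure 114 mm over their backs; the gripper's body (76 mm by 85 mm) begins 54 mm behind the grasp point. The pads swing forward as they close: fully open they stand 13 mm farther back than shut.
Start: joints at [0.89, 0.313, 1.498, -0, 1.331, -0.223], TCP at [0.232, 0.471, 0.231] pointing down, gripper open.
Joint ranges: [-2.94, 2.94], [-0.97, 2.17], [0.19, 2.56], [-1.23, 4.37], [0.02, 3.11], [-2.88, 2.88]. Speed limits (rad/s): [2.39, 2.39, 3.01, 3.14, 3.14, 3.14].

### API

Orientations are given as a unit quaternion [w, x, y, z].
In Python, from rig import * gives the robot as it stands.
- The arm moves only by the tool drive_tool, never from a script. Its arguments are lists of equal length, an entry for each row: "xyz": the shift along the tool's x, y, z in cm, a list of three; "dr": the turn, a rotation vector about the tool's x, y, z in degrees, a list of three; "fingers": the gripper command: -1 is fully open, 1 is shut, values between are in proportion. In form: {"xyz": [[x, y, z], ...], "dr": [[ax, ay, az], ...], "fingers": [fingers, ...]}. A call has 1 to 10 rows; each row shifts and turns the commanded pose from where the row before left it, along the tool's axes as they then stand; what a row does not reach is not made up. A row lasts 1/10 s, in which the tool goes at most 50 mm and 8.59 degrees, less where a joint would pass 70% of its speed; a pose out of reach is approached as far as the arm can. A call with a gripper value outside its range is refused whole. The fingers move at their own pace and stop on an object; "grip_force" is the grip in N (left out, the last holds). Time passes only in rows, so rows that do not move let the fingers close. It gives the time, the measured TCP pose, the force, the opening and the grip force at its end, in the units of the state.
- get_obs(): the state, without advancing time (a new reading comes with each control period).
- camera(name): name is "side" or "top"; returns a dict with "frame" (420x560x3 uint8, red, green, blue), "depth" (420x560 float32, m along the optical axis (not along the pixel's ray), 0 where there is no reading), "intrinsics" (3x3 intrinsics, pixels), "R" (3x3) and "t" (3): a world point X has camera coordinates R X + t. Camera axes: x right, y down, z forward; pixel columns grow to the right and rows downward; lengths in m; the calibration is good to about 2 mm. A picture is of the moment at which its call begins.
- job_done(): hands the job in; it is judged then, once.
Trained networks look in a picture, given as the dict that the camera call returned (one of the last four; its "shot" number tells which), for a name from the list of things; names that differ only in an ending like _2 or _b are one class to them, and where a whole thing is asked for, a point or a joint stands for the part that bears it (a point fixed in the world has none). Each returns a list of dicts, best first, with "p" (0 to 1); they miss things now and then, are a little off and sometimes report something else, mostly with a low value. They report only what shows in the picture. A call takes as long as a camera call. They do not tell look-alikes from the thing itself.
- trace(picture, thing): "mask" (420x560 bool, what is visible of it) and "rect" ([centre column, centre row, width, height] in pixels, round what is visible of it).
The state is a dict: "time": time; "qpos": joint angles; "joint_velocities": joint speeds; "tau": joint torques, N m; "ee_pos": TCP position; "orientation": TCP orientation; "force": force on the tool from outside, world axes, zero at the start; "moment": the same for the moment, N m; "width": finger opening in m; "gripper_force": force on a finger pad.
Only numpy, scipy, OpenCV 4.12 (cv2) and the standard library are available. Lean on these libraries where they do the work, as an engineer would, in place of code of your own. Each camera call takes 0.05 s, during which the arm holds its last target. There are 200 camera calls.

### The job

The red ring cutter has fallen into the narrow gap between the blue potter's wheel and the wooden glaze crate. Take the bent steel hook with the yellow handle from its wooden stand, reach down into the gap with it, draw the cutter out through the gap's open end until it lies flat on the table wholly outside the gap, and put the hook back on its stand. Do not touch the red cutter with the gripper, and leave the clay bowl where it stands.

Things in the scene. Friction and masses are not known exactly. Their poses are not given: they have to be found in the camera images.
- hook: Bent hook, 0.1 kg. Origin: centre of its yellow square handle, 130 mm long (x axis), 18 mm wide and thick. Beyond the handle's +x end an 8 mm steel rod runs on and bends square down (-z): leg centre line at x = 120 mm, round tip 119 mm below the origin. Starts level on its stand, leg hanging. The straight dark-handled brush on a like stand about 140 mm away is not needed.
- hook_rest (a point): Where the handle's centre lies on the hook's fixed wooden stand, 135 mm above the table; x along the handle to the leg's side. Handle rests on two posts (tops 126 mm high, 14 mm thick, at x = -52 and +52 mm; free between). Cheeks on each post, 22 mm apart at the bottom, 48 mm at their top (149 mm high), guide it in. Foot 136 x 70 x 10 mm.
- cutter: Red ring-shaped clay cutter, 42 mm outside and 32 mm inside diameter, 22 mm high, 0.05 kg, lying flat on the table in the gap; open at top and bottom, so the hook's tip can stand inside it. Origin: centre of its underside, z up along the ring's axis. The larger green ring lying in the open is not meant.
- gap_mouth (a point): Centre of the gap's open end, at table height. y points along the gap and out, x across to the wheel, z up. Gap 50 mm wide (x -25 to 25), from y = 0 in to y = -190 mm (closed by a blue box, 112 mm high). Sides 80 mm high: wheel base (+x), glaze crate 80 mm wide (-x). Pan and motor rise to 212 mm beyond x = 85 mm. Outside, the table is free 40 mm either side of x = 0 for 170 mm.
- bowl: Terracotta-pink bisque bowl, 84 mm rim diameter, 45 mm high, 0.25 kg, standing upright on the table near the gap's open end, on the crate's side. Origin at the centre of its underside.
Not all that is in view belongs to the job. Several things have the shape of the hook; the one meant has the colours described above. Of the things shaped like the cutter, the red one is meant.

How it is judged:
On the way, in this order (a step that is already met when the one before it is completed fails the run):
1. the hook has been taken off its stand (distance of hook from where it was at the start of the episode above 0.1 m), for 0.1 s.
2. the red cutter, drawn out with the hook off its stand, lies on the table wholly outside the gap (y of cutter in the frame of gap_mouth above 0.024 m and height (world z) of cutter below 0.03 m and distance of hook from where it was at the start of the episode above 0.1 m), for 0.2 s.
At the end, for the whole second after the job is handed in: The red cutter lies flat (within 10 degrees) and still on the table wholly outside the gap's open end (its centre more than 24 mm out past the mouth), and the hook is back on its own stand, released and still, leg hanging down: handle centre within 25 mm of where it started, level within 11 degrees (y of cutter in the frame of gap_mouth above 0.024 m and height (world z) of cutter below 0.03 m and (angle between cutter's own z axis and vertical below 0.17 rad or angle between cutter's own z axis and vertical above 2.97 rad) and linear speed of each of cutter, hook below 0.02 m/s and distance of hook from where it was at the start of the episode below 0.025 m and angle between hook's own z axis and vertical below 0.2 rad); the robot touches nothing.
It fails at once if the gripper touches the red cutter (contact force between any of the fingers, the arm and cutter above 0.3 N).
It fails at once if the clay bowl is shifted more than 20 mm (distance of bowl from where it was at the start of the episode above 0.02 m).
It also fails if it takes over 51 s, if anything falls off the work surface, if the arm or the gripper's body presses on something with over 40 N, if the wrist force passes 120 N, or if a joint passes its speed limit or range.

## Working session

There is one attempt and no reset: what is moved stays moved. The work goes in short steps, Python scripts to look and compute and a tool call to move; the robot and the scene stay as the last step left them, time stands still between calls to the robot, and variables do not carry over. Pictures are saved under pics/ and viewed, at most 10 in all, crops included, and the job is handed in when it is done.

Besides the shell and the picture viewer there is one more tool, called after "Request:" as name(argument=value, ...) on one line, values as JSON. drive_tool: Moves the arm, as the interface text tells. Its arguments: {"type":"object","properties":{"xyz":{"type":"array"},"dr":{"type":"array"},"fingers":{"type":"array"},"grip_force":{"type":"number"}},"required":["xyz","dr","fingers"]}

```bash
mkdir -p pics; cat > h.py <<'E'
from rig import *
import numpy as np, cv2
def cloud(c):
    d=c["depth"];K=np.array(c["intrinsics"]);R=np.array(c["R"]);t=np.array(c["t"])
    v,u=np.indices(d.shape)
    P=np.stack([(u-K[0,2])/K[0,0]*d,(v-K[1,2])/K[1,1]*d,d],-1)
    W=(P-t)@R
    W[d==0]=np.nan
    return W
def save(c,n): cv2.imwrite("pics/"+n,c["frame"][:,:,::-1])
E
python3 - <<'E'
from h import *
for n in("top","side"):
    c=camera(n);save(c,n+"0.png");W=cloud(c);np.savez(n+"0.npz",W=W,f=c["frame"])
    print(n,"campos",-np.array(c["R"]).T@np.array(c["t"]))
    for th in("hook","cutter","bowl"):
        for r in trace(c,th)[:4]:
            m=r["mask"];p=W[m];print(th,round(r["p"],2),np.round(r["rect"]),np.round(np.nanmedian(p,0),3),np.round(np.nanmin(p,0),3),np.round(np.nanmax(p,0),3),c["frame"][m].mean(0).round())
print(get_obs())
E
```

```text
top campos [0.43028928 0.08861989 1.10033847]
hook 0.98 [196. 222.  92.  14.] [0.564 0.268 0.144] [ 0.553  0.159 -0.002] [0.594 0.388 0.151] [161. 143.  73.]
hook 0.67 [404. 217.  17.  16.] [ 0.59  -0.251  0.02 ] [ 0.571 -0.272 -0.001] [ 0.61  -0.232  0.027] [126.  42.  38.]
hook 0.66 [163. 150.  67.  71.] [0.772 0.414 0.016] [ 0.682  0.28  -0.002] [0.87  0.452 0.024] [164.  94.  52.]
cutter 0.72 [418. 297.  18.  18.] [ 0.398 -0.281  0.016] [ 0.377 -0.307 -0.005] [ 0.419 -0.261  0.026] [143.  99. 103.]
cutter 0.6 [405. 218.  16.  18.] [ 0.591 -0.253  0.019] [ 0.571 -0.28  -0.004] [ 0.614 -0.232  0.027] [127.  53.  49.]
bowl 0.95 [330. 277.  39.  33.] [ 0.445 -0.059  0.021] [ 0.404 -0.096  0.001] [ 0.484 -0.015  0.051] [146. 112.  87.]
side campos [ 0.17607086 -0.6074443   0.5588266 ]
hook 0.72 [238. 187.  44.  74.] [0.566 0.227 0.137] [ 0.544  0.153 -0.   ] [0.697 0.43  0.147] [102.  85.  22.]
hook 0.68 [281. 173.  60.   7.] [0.758 0.414 0.012] [ 0.693  0.338 -0.001] [0.862 0.464 0.022] [139.  63.   7.]
hook 0.46 [230. 186.  43.  72.] [0.558 0.246 0.055] [ 0.529  0.21  -0.002] [0.657
[... 484 characters left out ...]
.  14.]
{'time': 0.4, 'qpos': array([ 8.89578149e-01,  3.12978776e-01,  1.49782141e+00,  2.15093624e-05,
        1.33100138e+00, -2.23421691e-01]), 'joint_velocities': array([ 0.00035346, -0.00041543, -0.00345042,  0.0006125 , -0.00067936,
       -0.00015767]), 'tau': array([ 1.09851935e-04, -4.11806130e+01, -2.59663278e+01, -1.95813031e-04,
        1.18472493e-03,  1.76609097e-05]), 'ee_pos': array([0.23202799, 0.47090261, 0.2312081 ]), 'orientation': array([-5.50492872e-05,  2.26907129e-01,  9.73916395e-01, -8.93863450e-05]), 'force': array([-0.87915402,  0.47285507,  0.57363594]), 'moment': array([-0.0005686 , -0.01126146,  0.02200328]), 'gripper_force': 0.0, 'width': 0.08528681016629493}
```

View pics/top0.png

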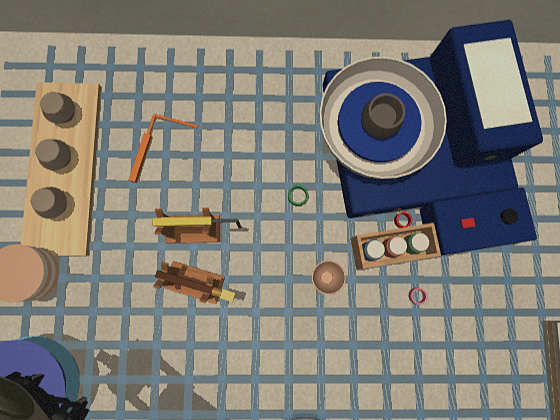

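View pics/side0.png

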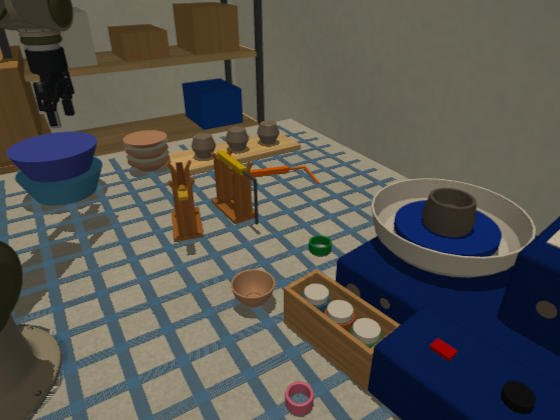

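The top view shows the hook's yellow handle at (185,221) with its leg at (242,226). The red cutter is at (403,218) in the gap between the wheel base and the crate (398,245), and the gap opens to the left (+y). The bowl is at (329,277). The pink ring (418,297) and the orange hook are decoys.

```bash
python3 - <<'E'
from h import *
z=np.load("top0.npz");W=z["W"];f=z["f"].astype(int)
r,g,b=f[...,0],f[...,1],f[...,2]
X,Y,Z=W[...,0],W[...,1],W[...,2]
# handle
m=(r>120)&(g>100)&(b<100)&(Z>.137)&(Z<.152)&(abs(X-.565)<.04)&(Y>.14)
P=W[m];rect=cv2.minAreaRect(P[:,:2].astype(np.float32));print("handle",len(P),rect,P[:,2].mean(),P.min(0),P.max(0))
vx=cv2.fitLine(P[:,:2].astype(np.float32),cv2.DIST_HUBER,0,.01,.01).ravel();print(vx)
print("handle extents per end", [P[P[:,1]>.3].mean(0),P[P[:,1]<.25].mean(0)])
# rod
m=(Z>.11)&(Z<.15)&(Y<.205)&(Y>.1)&(abs(X-.56)<.05)
P=W[m];print("rod",len(P)); print(np.round(P[::max(1,len(P)//15)],3))
# red ring
m=(r>90)&(g<60)&(b<60)&(Z<.04)&(abs(X-.59)<.05)&(abs(Y+.25)<.05)
P=W[m];print("cutter",len(P),cv2.minEnclosingCircle(P[P[:,2]>.012][:,:2].astype(np.float32)),np.nanmax(P[:,2]))
# base & crate edges
for y in np.arange(-.32,-.08,.02):
    s=(abs(Y-y)<.004)&(X>.45)&(X<.72)
    x=X[s];zz=Z[s];o=np.argsort(x);x=x[o];zz=zz[o]
    hi=(zz>.072)&(zz<.09)
    lo=(zz<.06)&(x>.52)
    print(round(y,3),"crate",x[hi&(x<.6-(y+.25)*.2)][[0,-1]] if (hi&(x<.6-(y+.25)*.2)).any() else None,"gaplow",x[lo].min() if lo.any() else None,x[lo].max() if lo.any() else None)
E
```

```text
handle 449 ((0.5619718432426453, 0.2828396260738373), (0.038413651287555695, 0.1261635571718216), 9.117697715759277) 0.1448452151837841 [0.53432571 0.21988216 0.1398015 ] [0.58862026 0.3471666  0.15156809]
[ 0.04529519 -0.99897367  0.56423795  0.28352633]
handle extents per end [array([0.56242565, 0.32393182, 0.14484253]), array([0.5664718 , 0.23492652, 0.14477776])]
rod 75
[[0.571 0.184 0.135]
 [0.571 0.173 0.135]
 [0.568 0.204 0.138]
 [0.568 0.192 0.141]
 [0.568 0.181 0.14 ]
 [0.568 0.17  0.14 ]
 [0.566 0.203 0.139]
 [0.566 0.192 0.14 ]
 [0.566 0.181 0.141]
 [0.566 0.17  0.14 ]
 [0.567 0.159 0.135]
 [0.564 0.194 0.14 ]
 [0.564 0.184 0.136]
 [0.564 0.172 0.138]
 [0.564 0.161 0.138]]
cutter 70 ((0.5907289981842041, -0.2524667978286743), 0.020556064322590828) 0.026789649650505443
-0.32 crate [0.49709852 0.52330128] gaplow None None
-0.3 crate [0.4927253  0.60960128] gaplow 0.5281779416615308 0.6246138209842986
-0.28 crate [0.49009262 0.56911972] gaplow 0.5578673592441968 0.6218072213292501
-0.26 crate [0.48749344 0.56704717] gaplow 0.547797064340196 0.6184297397348717
-0.24 crate [0.48267198 0.56383494] gaplow 0.5499261162699057 0.6148193216916701
-0.22 crate [0.48028137 0.55927972] gaplow 0.547030826030227 0.6116020398805335
-0.2 crate [0.47559187 0.55643599] gaplow 0.5309037686683225 0.6081932605585728
-0.18 crate [0.47291218 0.55391661] gaplow 0.5417293755373713 0.6047979793634415
-0.16 crate [0.47052456 0.54885313] gaplow 0.5363899085210155 0.6015561082829731
-0.14 crate [0.4656859  0.54601405] gaplow 0.5205045773122111 0.5978200498413384
-0.12 crate [0.50781098 0.54381974] gaplow 0.5201670881241358 0.5955697454903826
-0.1 crate None gaplow 0.5212049397223582 0.6772848056866185
```

Request:
drive_tool(xyz=[[-3,-0.2,0],[-4,-0.2,0],[-4,-0.2,0],[-4,-0.2,0],[-4,-0.2,0],[-4,-0.3,0],[-4,-0.3,0],[-4,-0.3,0],[-4,-0.3,0],[-3.1,-0.2,0]], dr=[[0,0,0],[0,0,0],[0,0,0],[0,0,0],[0,0,0],[0,0,0],[0,0,0],[0,0,0],[0,0,0],[0,0,0]], fingers=[-1,-1,-1,-1,-1,-1,-1,-1,-1,-1])

```text
time: 1.4
ee_pos: [0.5649, 0.2795, 0.231]
orientation: [-0.0, 0.227, 0.974, -0.0]
force: [-0.1, 0.7, -1.1]
width: 0.0854
gripper_force: 0.0
```

Request:
drive_tool(xyz=[[0,0,0],[0,0,0],[0,0,0],[0,0,0],[0,0,0],[0,0,0],[0,0,0],[0,0,0],[0,0,0],[0,0,0]], dr=[[0,0,7],[0,0,7],[0,0,7],[0,0,7],[0,0,7],[0,0,7],[0,0,7],[0,0,7],[0,0,5],[0,0,0]], fingers=[-1,-1,-1,-1,-1,-1,-1,-1,-1,-1])

```text
time: 2.4
ee_pos: [0.5632, 0.281, 0.2312]
orientation: [-0.0, 0.69, 0.724, -0.0]
force: [-1.1, 0.6, 0.1]
width: 0.0856
gripper_force: 0.0
```

```bash
cat >> h.py <<'E'
from scipy.spatial.transform import Rotation as Ro
def pose():
    o=get_obs();q=o["orientation"];return np.array(o["ee_pos"]),Ro.from_quat([q[1],q[2],q[3],q[0]]).as_matrix(),o
def go(target,yaw):  # yaw = world angle wanted of tool y, deg
    p,R,o=pose();d=R.T@(np.array(target)-p)*100
    a=np.degrees(np.arctan2(R[1,1],R[0,1]));da=-(yaw-a+90)%180-90 if 0 else -(((yaw-a)+90)%180-90)
    print("t",round(o["time"],2),"tcp",p.round(4),"tool y ang",a.round(2),"tool z",R[:,2].round(3),"shift cm",d.round(2),"turn z",da.round(2),"F",np.round(o["force"],1),"w",round(o["width"],4),"q",np.round(o["qpos"],2))
E
python3 - <<'E'
from h import *
go([.5645,.2835,.116],2.6)
c=camera("side");save(c,"s1.png")
E
```

```text
t 2.4 tcp [0.5632 0.281  0.2312] tool y ang 2.73 tool z [-0. -0. -1.] shift cm [ 0.24  0.14 11.52] turn z 0.13 F [-1.1  0.6  0.1] w 0.0856 q [ 0.28  0.55  1.15 -0.    1.44  0.23]
```

View pics/s1.png

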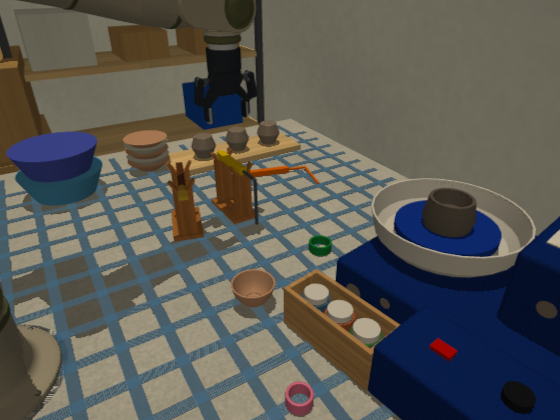

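The gripper (225,95) is open above the yellow handle (233,163), aligned across it. Next I descend and grip.

Request:
drive_tool(xyz=[[0.2,0.1,1],[0,0,2],[0,0,2],[0,0,2],[0,0,2],[0,0,1.5],[0,0,1],[0,0,0],[0,0,0],[0,0,0]], dr=[[0,0,0],[0,0,0],[0,0,0],[0,0,0],[0,0,0],[0,0,0],[0,0,0],[0,0,0],[0,0,0],[0,0,0]], fingers=[-1,-1,-1,-1,-1,-1,-1,-1,-1,-1])

```text
time: 3.45
ee_pos: [0.5645, 0.2832, 0.1172]
orientation: [0.0, 0.69, 0.724, 0.001]
force: [0.7, 0.1, -0.1]
width: 0.0856
gripper_force: 0.0
```

Request:
drive_tool(xyz=[[0,0,0],[0,0,0],[0,0,0],[0,0,0],[0,0,0],[0,0,0],[0,0,0],[0,0,0],[0,0,0],[0,0,0]], dr=[[0,0,0],[0,0,0],[0,0,0],[0,0,0],[0,0,0],[0,0,0],[0,0,0],[0,0,0],[0,0,0],[0,0,0]], fingers=[1,1,1,1,1,1,1,1,1,1], grip_force=60)

```text
time: 4.45
ee_pos: [0.5643, 0.2831, 0.1166]
orientation: [0.0, 0.69, 0.724, 0.0]
force: [-0.4, -0.6, 4.0]
width: 0.0171
gripper_force: 59.7
```

```bash
python3 - <<'E'
from h import *
go([.5645,.2835,.116],2.6)
E
```

```text
t 4.45 tcp [0.5643 0.2831 0.1166] tool y ang 2.77 tool z [ 0.001  0.    -1.   ] shift cm [0.04 0.02 0.06] turn z 0.17 F [-0.4 -0.6  4. ] w 0.0171 q [ 0.28  0.65  1.3  -0.    1.2   0.23]
```

Request:
drive_tool(xyz=[[0,0,-0.5],[0,0,-1],[0,0,-2],[0,0,-2],[0,0,-2],[0,0,-2],[0,0,-1.5],[0,0,-1],[0,0,0],[0,0,0]], dr=[[0,0,0],[0,0,0],[0,0,0],[0,0,0],[0,0,0],[0,0,0],[0,0,0],[0,0,0],[0,0,0],[0,0,0]], fingers=[1,1,1,1,1,1,1,1,1,1])

```text
time: 5.45
ee_pos: [0.5639, 0.283, 0.2357]
orientation: [-0.0, 0.69, 0.724, -0.0]
force: [0.1, 1.0, -1.2]
width: 0.017
gripper_force: 59.3
```

Request:
drive_tool(xyz=[[-1.5,0,0],[-3,-0.1,0],[-3,-0.1,0],[-3,-0.1,0],[-3,-0.1,0],[-3,-0.1,0],[-3,-0.1,0],[-2,-0.1,0],[-1,0,0],[0,0,0]], dr=[[0,0,0],[0,0,0],[0,0,0],[0,0,0],[0,0,0],[0,0,0],[0,0,0],[0,0,0],[0,0,0],[0,0,0]], fingers=[1,1,1,1,1,1,1,1,1,1])

```text
time: 6.45
ee_pos: [0.5678, 0.0567, 0.2359]
orientation: [-0.0, 0.69, 0.723, -0.0]
force: [-0.4, 0.1, -0.5]
width: 0.0171
gripper_force: 59.3
```

Request:
drive_tool(xyz=[[-1.5,0,0],[-2.5,-0.1,0],[-3,-0.1,0],[-3,-0.1,0],[-3,-0.1,0],[-2.5,-0.1,0],[-2,-0.1,0],[-1.2,0,0],[0,0,0],[0,0,0]], dr=[[0,0,-1],[0,0,-1],[0,0,-1],[0,0,-1],[0,0,-1],[0,0,-1],[0,0,-0.8],[0,0,0],[0,0,0],[0,0,0]], fingers=[1,1,1,1,1,1,1,1,1,1])

```text
time: 7.45
ee_pos: [0.5819, -0.1275, 0.2361]
orientation: [-0.0, 0.645, 0.764, 0.0]
force: [0.0, 0.4, -1.3]
width: 0.0168
gripper_force: 59.3
```

```bash
python3 - <<'E'
from h import *
go([.571,-.134,.108],9.6)
big=[]
for n in("top","side"):
    c=camera(n);W=cloud(c);np.savez(n+"1.npz",W=W,f=c["frame"])
    f=c["frame"][:,:,::-1]
    s=f[120:320,250:450] if n=="top" else f[150:400,220:470]
    big.append(cv2.resize(s,(400,500 if 0 else 400),interpolation=cv2.INTER_CUBIC))
cv2.imwrite("pics/p2.png",np.hstack(big))
E
```

```text
t 7.45 tcp [ 0.5819 -0.1275  0.2361] tool y ang 9.59 tool z [-0.     0.001 -1.   ] shift cm [-0.47 -1.18 12.81] turn z -0.01 F [ 0.   0.4 -1.3] w 0.0168 q [-0.41  0.47  1.26  0.    1.41 -0.58]
```

View pics/p2.png

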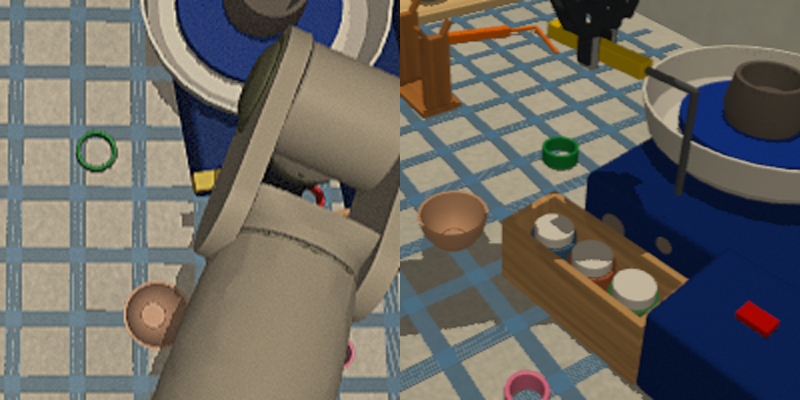

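The hook hangs level, with its leg at about side pixel (397,240), above the gap. The red cutter shows just past the arm. I'll check the leg's position from depth before lowering.

```bash
python3 - <<'E'
from h import *
z=np.load("side1.npz");W=z["W"];f=z["f"].astype(int)
P=W[195:275,380:415].reshape(-1,3)
p,R,o=pose()
est=p-.12*R[:,0]; print("expected leg",est)
m=(np.linalg.norm(P[:,:2]-est[:2],axis=1)<.03)&(P[:,2]>.13)&(P[:,2]<.25)
P=P[m];print(len(P))
for a in np.arange(.13,.25,.02):
    s=P[(P[:,2]>=a)&(P[:,2]<a+.02)]
    if len(s):print(round(a,2),len(s),np.median(s,0).round(4))
print(P[:,2].min())
z=np.load("top1.npz");W=z["W"];f=z["f"].astype(int)
m=(f[...,0]>90)&(f[...,1]<60)&(f[...,2]<60)&(W[...,2]<.04)&(abs(W[...,0]-.59)<.05)&(abs(W[...,1]+.25)<.05)
print(m.sum(),np.median(W[m],0) if m.any() else 0)
E
```

```text
expected leg [ 0.60201449 -0.24558398  0.23633669]
333
0.13 32 [ 0.5998 -0.2487  0.144 ]
0.15 52 [ 0.5994 -0.2492  0.1596]
0.17 57 [ 0.5994 -0.2493  0.1798]
0.19 62 [ 0.5996 -0.2489  0.1997]
0.21 64 [ 0.5994 -0.2492  0.2196]
0.23 66 [ 0.5992 -0.2492  0.2399]
0.13786234681293927
15 [ 0.59758536 -0.26846908  0.02220061]
```

Request:
drive_tool(xyz=[[-0.3,-0.6,0],[-0.2,-0.6,0],[0,0,1],[0,0,1.5],[0,0,2],[0,0,2],[0,0,1],[0,0,0.5],[0,0,0],[0,0,0]], dr=[[0,0,0],[0,0,0],[0,0,0],[0,0,0],[0,0,0],[0,0,0],[0,0,0],[0,0,0],[0,0,0],[0,0,0]], fingers=[1,1,1,1,1,1,1,1,1,1])

```text
time: 8.55
ee_pos: [0.5712, -0.1356, 0.1571]
orientation: [0.001, 0.646, 0.764, 0.0]
force: [-0.4, -0.8, -1.1]
width: 0.017
gripper_force: 59.2
```

```bash
python3 - <<'E'
from h import *
go([.571,-.134,.108],9.6)
c=camera("top");W=cloud(c);f=c["frame"].astype(int)
cv2.imwrite("pics/p3.png",cv2.resize(c["frame"][180:250,360:450,::-1],None,fx=6,fy=6,interpolation=cv2.INTER_CUBIC))
m=(f[...,0]>90)&(f[...,1]<60)&(f[...,2]<60)&(W[...,2]<.04)&(abs(W[...,0]-.59)<.05)&(abs(W[...,1]+.25)<.05)
print(m.sum(),np.median(W[m],0) if m.any() else 0)
E
```

```text
t 8.55 tcp [ 0.5712 -0.1356  0.1571] tool y ang 9.57 tool z [ 0.001 -0.001 -1.   ] shift cm [0.16 0.   4.91] turn z -0.03 F [-0.4 -0.8 -1.1] w 0.017 q [-0.43  0.51  1.41  0.    1.22 -0.6 ]
10 [ 0.57393743 -0.25171709  0.02213455]
```

View pics/p3.png

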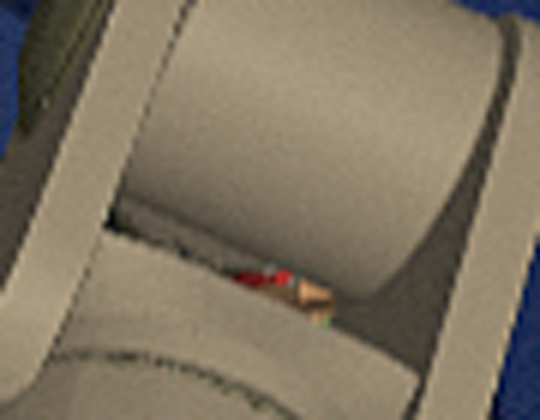

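The arm hides all but a sliver of the red ring, at about (265,278) in the crop. I'll rely on the measured geometry and lower the last 49 mm gently.

Request:
drive_tool(xyz=[[0.15,0,0],[0,0,0.5],[0,0,0.8],[0,0,0.8],[0,0,0.8],[0,0,0.8],[0,0,0.7],[0,0,0.5],[0,0,0],[0,0,0]], dr=[[0,0,0],[0,0,0],[0,0,0],[0,0,0],[0,0,0],[0,0,0],[0,0,0],[0,0,0],[0,0,0],[0,0,0]], fingers=[1,1,1,1,1,1,1,1,1,1])

```text
time: 9.6
ee_pos: [0.5707, -0.134, 0.1074]
orientation: [0.0, 0.646, 0.764, 0.0]
force: [0.4, -0.8, -1.7]
width: 0.0171
gripper_force: 59.2
```

```bash
python3 - <<'E'
from h import *
go([.571,-.134,.108],9.6)
E
```

```text
t 9.6 tcp [ 0.5707 -0.134   0.1074] tool y ang 9.57 tool z [ 0. -0. -1.] shift cm [-0.    0.03 -0.06] turn z -0.03 F [ 0.4 -0.8 -1.7] w 0.0171 q [-0.43  0.56  1.46 -0.    1.12 -0.6 ]
```

Request:
drive_tool(xyz=[[0.5,0,0],[0.5,0,0],[0.7,0,0],[1,0,0],[1,0,0],[1,0,0],[1,0,0],[1,0,0],[1,0,0],[1,0,0]], dr=[[0,0,0],[0,0,0],[0,0,0],[0,0,0],[0,0,0],[0,0,0],[0,0,0],[0,0,0],[0,0,0],[0,0,0]], fingers=[1,1,1,1,1,1,1,1,1,1])

```text
time: 10.6
ee_pos: [0.556, -0.0473, 0.1073]
orientation: [0.0, 0.646, 0.764, -0.0]
force: [0.3, 0.0, 0.1]
width: 0.017
gripper_force: 59.2
```

```bash
python3 - <<'E'
from h import *
go([.571-.0345,-.134+.204,.108],9.6)
for n in ("top","side"):
    c=camera(n);W=cloud(c)
    for r in trace(c,"cutter")[:4]:
        m=r["mask"];print(n,round(r["p"],2),np.round(r["rect"]),np.nanmedian(W[m],0).round(3))
    f=c["frame"].astype(int)
    m=(f[...,0]>90)&(f[...,1]<60)&(f[...,2]<60)&(W[...,2]<.04)&(abs(W[...,0]-.58)<.05)&(abs(W[...,1]+.2)<.15)
    print(n,m.sum(),np.median(W[m],0).round(3) if m.any() else 0)
E
```

```text
t 10.6 tcp [ 0.556  -0.0473  0.1073] tool y ang 9.58 tool z [ 0. -0. -1.] shift cm [11.89  0.03 -0.07] turn z -0.02 F [0.3 0.  0.1] w 0.017 q [-0.29  0.51  1.55 -0.    1.08 -0.46]
top 0.73 [418. 294.  19.  18.] [ 0.398 -0.291  0.019]
top 0 0
side 0.77 [302. 397.  33.  31.] [ 0.399 -0.286  0.016]
side 0.47 [313. 251.  76.  71.] [ 0.564 -0.107  0.128]
side 0 0
```

Still hidden, and there is no abnormal force. I'll keep drawing.

Request:
drive_tool(xyz=[[0.7,0,0],[1,0,0],[1,0,0],[1,0,0],[1,0,0],[1,0,0],[1,0,0],[1,0,0],[1,0,0],[1,0,0]], dr=[[0,0,0],[0,0,0],[0,0,0],[0,0,0],[0,0,0],[0,0,0],[0,0,0],[0,0,0],[0,0,0],[0,0,0]], fingers=[1,1,1,1,1,1,1,1,1,1])

```text
time: 11.8
ee_pos: [0.5399, 0.0483, 0.1073]
orientation: [0.0, 0.646, 0.764, -0.0]
force: [0.8, 0.1, -0.9]
width: 0.0166
gripper_force: 59.1
```

Request:
drive_tool(xyz=[[0.8,0,0],[0.6,0,0],[0.4,0,0],[0.2,0,0],[0,0,0],[0,0,0]], dr=[[0,0,0],[0,0,0],[0,0,0],[0,0,0],[0,0,0],[0,0,0]], fingers=[1,1,1,1,1,1])

```text
time: 12.4
ee_pos: [0.5367, 0.0671, 0.1073]
orientation: [-0.0, 0.646, 0.764, 0.0]
force: [0.6, 1.0, -0.7]
width: 0.0172
gripper_force: 59.1
```

```bash
python3 - <<'E'
from h import *
p,R,o=pose();go([.571,-.134,.108],9.6);print("leg",p-.12*R[:,0])
big=[]
for n in ("top","side"):
    c=camera(n);W=cloud(c);f=c["frame"].astype(int)
    m=(f[...,0]>90)&(f[...,1]<60)&(f[...,2]<60)&(W[...,2]<.04)&(abs(W[...,0]-.56)<.06)&(abs(W[...,1]+.1)<.2)
    print(n,m.sum(),np.median(W[m],0).round(3) if m.any() else 0)
    g=c["frame"][:,:,::-1]
    s=g[150:290,300:440] if n=="top" else g[180:320,240:380]
    big.append(cv2.resize(s,(400,400),interpolation=cv2.INTER_CUBIC))
cv2.imwrite("pics/p4.png",np.hstack(big))
E
```

```text
t 12.4 tcp [0.5367 0.0671 0.1073] tool y ang 9.56 tool z [-0.  0. -1.] shift cm [-20.4    0.04  -0.07] turn z -0.04 F [ 0.6  1.  -0.7] w 0.0172 q [-0.09  0.48  1.61  0.    1.06 -0.26]
leg [ 0.55666765 -0.0512698   0.10726884]
top 61 [ 0.554 -0.067  0.022]
side 61 [ 0.566 -0.053  0.02 ]
```

View pics/p4.png

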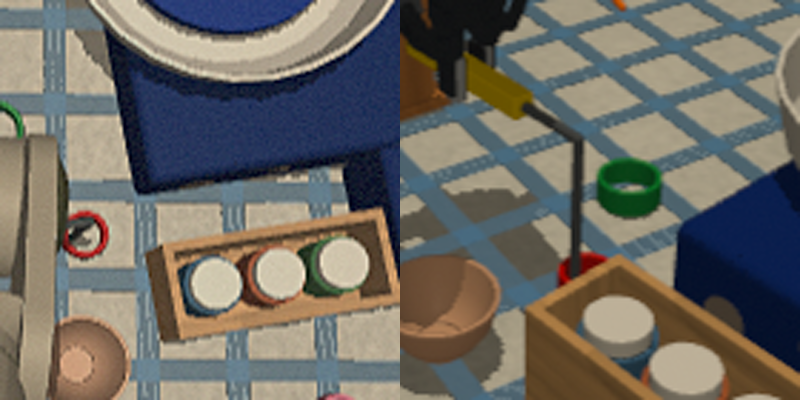

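The red ring lies flat around the hook tip at about crop (85,235), clear of the crate and wheel, with the bowl untouched. Next I back the tip off the ring wall, lift, turn and return.

Request:
drive_tool(xyz=[[-0.5,0,0],[-0.5,0,0],[0,0,-0.5],[0,0,-1],[0,0,-2],[0,0,-2.5],[0,0,-2.5],[0,0,-2],[0,0,-1.5],[0,0,-0.5]], dr=[[0,0,0],[0,0,0],[0,0,0],[0,0,0],[0,0,0],[0,0,0],[0,0,0],[0,0,0],[0,0,0],[0,0,0]], fingers=[1,1,1,1,1,1,1,1,1,1])

```text
time: 13.5
ee_pos: [0.5389, 0.0574, 0.2347]
orientation: [0.001, 0.646, 0.764, 0.001]
force: [0.1, -0.0, -0.1]
width: 0.0171
gripper_force: 59.1
```

Request:
drive_tool(xyz=[[0,0,0],[0,0,0],[1.5,0.3,0],[3,0.5,0],[4,0.7,0],[4,0.7,0],[4,0.7,0],[3,0.5,0],[2,0.3,0],[0.9,0,0]], dr=[[0,0,3.4],[0,0,3.4],[0,0,0],[0,0,0],[0,0,0],[0,0,0],[0,0,0],[0,0,0],[0,0,0],[0,0,0]], fingers=[1,1,1,1,1,1,1,1,1,1])

```text
time: 14.5
ee_pos: [0.5639, 0.2855, 0.2317]
orientation: [-0.0, 0.689, 0.725, -0.0]
force: [-0.4, -1.1, -0.8]
width: 0.0172
gripper_force: 59.1
```

Request:
drive_tool(xyz=[[0,0,0],[0,0,0]], dr=[[0,0,0],[0,0,0]], fingers=[1,1])

```text
time: 14.7
ee_pos: [0.5644, 0.2824, 0.2322]
orientation: [0.0, 0.69, 0.724, -0.0]
force: [-0.5, -0.2, -1.4]
width: 0.0174
gripper_force: 59.1
```

```bash
python3 - <<'E'
from h import *
go([.5643,.2831,.1175],2.77)
c=camera("top");W=cloud(c);f=c["frame"].astype(int)
m=(f[...,0]>90)&(f[...,1]<60)&(f[...,2]<60)&(W[...,2]<.04)&(abs(W[...,0]-.56)<.06)&(abs(W[...,1]+.05)<.15)
P=W[m];print(m.sum(),np.median(P,0),P[:,2].max(),cv2.minEnclosingCircle(P[:,:2].astype(np.float32)))
E
```

```text
t 14.7 tcp [0.5644 0.2824 0.2322] tool y ang 2.78 tool z [-0. -0. -1.] shift cm [ 0.08 -0.   11.47] turn z 0.01 F [-0.5 -0.2 -1.4] w 0.0174 q [ 0.28  0.55  1.14 -0.    1.45  0.23]
71 [ 0.55946427 -0.06395003  0.02216484] 0.027600855251165016 ((0.5582517385482788, -0.06141383573412895), 0.020483369007706642)
```

Request:
drive_tool(xyz=[[0.1,0,1],[0,0,2],[0,0,2],[0,0,2],[0,0,1.5],[0,0,1],[0,0,1],[0,0,0.6],[0,0,0.4],[0,0,0]], dr=[[0,0,0],[0,0,0],[0,0,0],[0,0,0],[0,0,0],[0,0,0],[0,0,0],[0,0,0],[0,0,0],[0,0,0]], fingers=[1,1,1,1,1,1,1,1,1,1])

```text
time: 15.75
ee_pos: [0.5645, 0.2838, 0.1172]
orientation: [0.0, 0.69, 0.724, -0.0]
force: [0.1, 0.5, -0.1]
width: 0.0172
gripper_force: 59.3
```

Request:
drive_tool(xyz=[[0,0,0],[0,0,0],[0,0,0],[0,0,0],[0,0,0],[0,0,0],[0,0,0],[0,0,0],[0,0,0],[0,0,0]], dr=[[0,0,0],[0,0,0],[0,0,0],[0,0,0],[0,0,0],[0,0,0],[0,0,0],[0,0,0],[0,0,0],[0,0,0]], fingers=[0.5,0.3,0,-0.3,-0.6,-1,-1,-1,-1,-1])

```text
time: 16.75
ee_pos: [0.5645, 0.2839, 0.1173]
orientation: [0.0, 0.69, 0.724, -0.0]
force: [-0.1, -0.7, -0.5]
width: 0.0853
gripper_force: 0.0
```

Request:
drive_tool(xyz=[[0,0,-0.5],[0,0,-1],[0,0,-2],[0,0,-2],[0,0,-2.5],[0,0,-2],[0,0,-1.5],[0,0,-0.5],[0,0,0],[0,0,0]], dr=[[0,0,0],[0,0,0],[0,0,0],[0,0,0],[0,0,0],[0,0,0],[0,0,0],[0,0,0],[0,0,0],[0,0,0]], fingers=[-1,-1,-1,-1,-1,-1,-1,-1,-1,-1])

```text
time: 17.75
ee_pos: [0.5642, 0.2838, 0.2366]
orientation: [-0.0, 0.69, 0.724, -0.0]
force: [1.0, -0.5, -0.0]
width: 0.0853
gripper_force: 0.0
```

```bash
python3 - <<'E'
from h import *
c=camera("side");save(c,"s5.png");go([.5643,.2831,.1175],2.77)
E
```

```text
t 17.8 tcp [0.5641 0.2838 0.2364] tool y ang 2.77 tool z [-0.002 -0.    -1.   ] shift cm [-0.07  0.03 11.89] turn z 0.0 F [-0.2 -0.8 -0.1] w 0.0852 q [ 0.28  0.55  1.13 -0.    1.46  0.23]
```

View pics/s5.png

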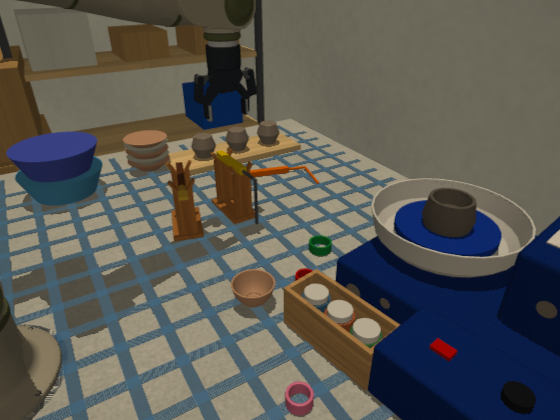

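The hook is back on its stand as at the start, with its handle at (233,163) and leg at (257,205). The red cutter shows at (305,275), outside the gap, and the bowl has not moved.

```bash
python3 -c "
from rig import *
print(job_done())"
```

```text
the job is handed in; nothing more can be done
None
```

I drew the red cutter out of the gap with the hook: it lies flat on the table about 45 mm past the mouth, the hook is back on its stand, the bowl has not visibly moved, and the job is handed in (no verdict was shown).

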